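# Hang the gap gauge and hold the tweezers at its mark

## Robot

A 6-joint arm with a two-finger parallel gripper is mounted at the origin on a cart in front of the work surface, level with it; the furniture and walls round the work are solid. World frame = base frame: x ahead of the robot, y to its left, z up, the work surface at z = 0. Lengths are in m, angles in rad, forces in N, time in s.
With the tool pointing down it reaches from about 0.4 to 0.825 m from the base axis. Payload 7 kg.
Tool frame: the origin (TCP) lies on the centre line of the jaws, within the pads' length; the fingertips stand 25 mm ahead of it and the grasp point (between the pads) lies 6 mm ahead of it; z points along the fingers, y is the direction in which the jaws open and shut (so a half turn about z gives the same grasp; the last joint's range is limited). The gripper opens to 88 mm and grips with 3 to 60 N. Pads are 19 mm wide; open, the fingers measure 130 mm over their backs; the gripper's body (78 mm by 193 mm) begins 47 mm behind the grasp point.
Start: joints at [-1.007, 0.359, 0.012, 0, -1.224, -0.288], TCP at [0.184, -0.649, 0.216] pointing down, gripper open.
Joint ranges: [-3.07, 3.07], [-1.43, 2.12], [-1.02, 1.25], [-3.03, 1.67], [-3.05, -0], [-3.03, 3.03]. Speed limits (rad/s): [2.39, 2.39, 3.01, 3.14, 3.14, 3.14].

## Interface

Orientations are given as [roll, pitch, yaw] about the fixed x, y, z axes, in that order (R = Rz(yaw) Ry(pitch) Rx(roll)).
In Python, from station import * gives the robot as it stands. The module is installed in compiled form; this text tells all that it offers.
- The arm moves only by the tool step_arm, never from a script. Its argument "commands" is text: rows parted by semicolons, each of 6 numbers parted by spaces: the shift along the tool's x, y, z in mm, then the turn, a rotation vector about the tool's x, y, z in rad. A call has 1 to 8 rows; each row shifts and turns the commanded pose from where the row before left it, along the tool's axes as they then stand; what a row does not reach is not made up. A row lasts 1/8 s, in which the tool goes at most 62.5 mm and 10.7 degrees, less where a joint would pass 70% of its speed; a pose out of reach is approached as far as the arm can. A call is refused whole if a number of a shift passes 62.5 or a number of a turn 0.188, either way. A call with a gripper value outside its range is refused whole. "jaw" is the finger opening in mm, from 0 to 87.6, set as the call begins (left out, the last holds). The fingers move at their own pace and stop on an object; "grip_force" is the grip in N (left out, the last holds). Time passes only in rows, so rows that do not move let the fingers close. It gives the time, the measured TCP pose, the force and the opening at its end, in the units of the state.
- get_state(): the state, without advancing time (a new reading comes with each control period).
- grab_frame(name): name is "scene" or "top" or "wrist"; returns a dict with "frame" (400x640x3 uint8, red, green, blue), "fovy" (degrees; the focal length in pixels is half the picture's height over the tangent of half this angle, whatever the lens; pixels are square), "cx", "cy" (the principal point, pixels), "k1" (the pictures are not rectified: a ray, as slopes to the right and down, at radius r is drawn at 1 + k1 r^2 times it, then the intrinsics apply), "rvec" (rotation vector, rad) and "tvec" (3), from world to camera coordinates, as OpenCV has them; the wrist camera has in their place "tool_from_camera" (4x4, takes a point from camera to tool coordinates, whose origin is the TCP and whose axes are the flange's). Camera axes: x right, y down, z forward; pixel columns grow to the right and rows downward; lengths in m; the calibration is good to about 2 mm. A picture is of the moment at which its call begins: read the wrist's pose just before it. There is no depth.
- job_done(): hands the job in, once; it reports no verdict.
Trained networks look in a picture, given as the dict that the camera call returned (one of the last four; its "shot" number tells which), for a name from the list of things; names that differ only in an ending like _2 or _b are one class to them, and where a whole thing is asked for, a point or a joint stands for the part that bears it (a point fixed in the world has none). Each returns a list of dicts, best first, with "conf" (0 to 1); they miss things now and then, are a little off and sometimes report something else, mostly with a low value. They report only what shows in the picture. A call takes as long as a camera call.
- recognise(picture, name): "pixel" ([column, row] in pixels, amid what is visible of it).
The state is a dict: "t": time; "q": joint angles; "qd": joint speeds; "joint_efforts": joint torques, N m; "eef_pos": TCP position; "ee_rot": TCP orientation; "force": force on the tool from outside, world axes, zero at the start; "moment": the same for the moment, N m; "width": finger opening in m.
Only numpy, scipy, OpenCV 4.12 (cv2) and the standard library are available. Lean on these libraries where they do the work, as an engineer would, in place of code of your own. Each camera call takes 0.05 s, during which the arm holds its last target.

## Task

Check the sprung tweezers clamped in the stand: drape the saddle-shaped gap gauge over the steel bar between the two red collars and let go of it, hanging straight, then squeeze the tweezers by their blue finger grips until the gap between the tips is as wide as the green band on the gauge (12 mm), never letting the tips touch. Finish still squeezing, with the tips held steady at that gap for the reading and the gauge still hanging on the bar; leave the beaker and the amber bottle where they are.

Things in the scene. Friction and masses are not known exactly. Their poses are not given: they have to be found in the camera images.
- gauge: Loose gap gauge, 40 x 38 x 106 mm high, 0.14 kg: two steel legs, white bridge, orange tab on top; stands on its legs. Origin at the centre of its feet, z up. The slot between the legs runs along its x, 22 mm wide, open below and at both ends, ending in a V under the bridge. Half round it is the same. A green band 12 mm wide on the bridge marks the tip gap. It hangs stably.
- gauge_grip (a point): Centre of the grip area of the gauge's orange tab, 86 mm above the feet. The tab is 24 mm wide along the gauge's x, 8 mm thick along y, and stands from 60 to 106 mm above the feet; the white bridge below it (50 to 60 mm) reaches 20 mm each way in x and 19 mm in y.
- gauge_seat (a point): Point in the gauge's slot, 43 mm above the feet and on the gauge's centre line, that coincides with the axis of the bar when the gauge is seated. Axes as the gauge's.
- bar_mid (a point): Middle of the stand's horizontal steel bar (12 mm diameter), on its axis, 85 mm above the desk; the stand is fixed. x runs along the bar, y horizontally away from the tweezers, z up. Red collars (20 mm diameter) begin 30 mm each side; posts at 60 mm, up to 94 mm above the desk. The tweezer tips end 27 mm from the bar's axis on the -y side, 108 mm above the desk.
- leg_near: Tweezers leg nearer the robot: steel strip, 120 mm from hinge to tip, level, 108 mm above the desk; origin on its hinge in the blue clamp (clamp top 120 mm above the desk), +y towards the tip. Springs outward, 5 N m/rad (about 5 N at the finger grips at the 12 mm gap); swings 0.11 rad inward, where the tips meet.
- leg_far: Tweezers leg farther from the robot, mirror image of the other.
- grip_near (a point): Centre of the outer face of the blue ribbed finger grip (32 mm along the leg, 12 mm high) on the near leg, 62 mm from the hinge, 58 mm short of the tip, 108 mm above the desk. Free, the two outer faces are 39 mm apart; the tip gap shrinks 1.9 mm per 1 mm that they are squeezed together. Below is only the stand's base plate (top 12 mm above the desk).
- grip_far (a point): The same on the far leg.
- tip_near (a point): Inner face of the near leg's tip. The tip gap is the distance from tip_near to tip_far: 26 mm free.
- tip_far (a point): Inner face of the far leg's tip.
- beaker: Beaker, 72 mm across, 90 mm high, bystander. Origin at the centre of its underside.
- amber_bottle: Amber bottle with blue cap, 72 mm across, 148 mm high, bystander. Origin at the centre of its underside.

How it is judged:
By the outcome, as a careful person would: the job done as asked, in the order asked, and still so for the second after the job is handed in, while the arm keeps its last pose, push and grip.
It also fails if it takes over 51 s, if anything falls off the work surface, if the arm or the gripper's body presses on something with over 40 N, if the wrist force passes 120 N, or if a joint passes its speed limit or range.

## Working session

There is one attempt and no reset: what is moved stays moved. The work goes in short steps, Python scripts to look and compute and a tool call to move; the robot and the scene stay as the last step left them, time stands still between calls to the robot, and variables do not carry over. Pictures are saved under pics/ and viewed, and the job is handed in when it is done.

Besides the shell and the picture viewer there is one more tool, called after "Request:" as name(argument=value, ...), one argument or row to a line, values as JSON. step_arm: Moves the arm, as the interface text tells. Its arguments: {"type":"object","properties":{"commands":{"type":"string"},"jaw":{"type":"number"},"grip_force":{"type":"number"}},"required":["commands"]}

```bash
mkdir -p pics
cat > h.py <<'E'
import numpy as np, cv2, json
from station import *
def K(p):
    h=p["frame"].shape[0]; f=h/2/np.tan(np.radians(p["fovy"])/2)
    return np.array([[f,0,p["cx"]],[0,f,p["cy"]],[0,0,1.]])
def dist(p): return np.array([p["k1"],0,0,0,0.])
def pose(p,st=None):
    if "rvec" in p:
        R=cv2.Rodrigues(np.array(p["rvec"],float))[0]; return R,np.array(p["tvec"],float).reshape(3)
    T=np.array(p["tool_from_camera"]); Rt=rpy(st["ee_rot"])
    W=np.eye(4);W[:3,:3]=Rt;W[:3,3]=st["eef_pos"]
    C=np.linalg.inv(W@T); return C[:3,:3],C[:3,3]
def rpy(e):
    from scipy.spatial.transform import Rotation as Ro
    return Ro.from_euler('xyz',e).as_matrix()
def ray(p,px,st=None):
    u=cv2.undistortPoints(np.array([[px]],float),K(p),dist(p))[0,0]
    R,t=pose(p,st); d=R.T@np.array([u[0],u[1],1]); return -R.T@t,d/np.linalg.norm(d)
def onz(p,px,z,st=None):
    c,d=ray(p,px,st); return c+d*(z-c[2])/d[2]
def proj(p,X,st=None):
    R,t=pose(p,st); return cv2.projectPoints(np.array(X,float).reshape(-1,3),cv2.Rodrigues(R)[0],t,K(p),dist(p))[0].reshape(-1,2)
def tri(rs):
    A=np.zeros((3,3));b=np.zeros(3)
    for c,d in rs:
        M=np.eye(3)-np.outer(d,d);A+=M;b+=M@c
    X=np.linalg.solve(A,b)
    return X,[np.linalg.norm((np.eye(3)-np.outer(d,d))@(X-c)) for c,d in rs]
def save(p,n): cv2.imwrite("pics/"+n+".png",p["frame"][:,:,::-1])
E
python3 - <<'E'
from h import *
st=get_state(); print(st["t"],st["eef_pos"],st["ee_rot"],st["width"])
P={}
for n in("scene","top"):
    p=grab_frame(n);P[n]=p;save(p,n+"0"); print(n,p["fovy"],p["k1"],pose(p)[0].T@-pose(p)[1])
for o in["gauge","gauge_grip","bar_mid","leg_near","leg_far","grip_near","grip_far","tip_near","tip_far","beaker","amber_bottle"]:
    for n in P:
        r=recognise(P[n],o); print(o,n,[(np.round(a["pixel"],1).tolist(),round(a["conf"],2)) for a in r[:3]])
E
```

```text
0.0 [ 0.18361527 -0.64902748  0.21501004] [ 3.13993159e+00 -1.47696711e-04 -2.86595201e+00] 0.0877403655859754
scene 43.36013957034487 -0.15889779938757637 [-0.52987083  0.57338894  1.11095109]
top 56.90415924821243 -0.004798466451965069 [0.35827538 0.05928384 1.09742241]
gauge scene [([246.7, 229.3], 0.86)]
gauge top []
gauge_grip scene [([245.1, 227.2], 0.54)]
gauge_grip top [([248.8, 206.8], 0.77)]
bar_mid scene [([331.4, 213.2], 0.97), ([335.4, 184.6], 0.74), ([247.2, 229.0], 0.21)]
bar_mid top [([348.0, 219.5], 0.78)]
leg_near scene [([249.2, 227.9], 0.67), ([340.5, 197.6], 0.49)]
leg_near top [([450.8, 254.9], 0.72)]
leg_far scene []
leg_far top []
grip_near scene []
grip_near top [([355.3, 220.6], 0.5)]
grip_far scene [([349.0, 192.2], 0.64)]
grip_far top []
tip_near scene [([340.9, 196.7], 0.64), ([177.1, 206.4], 0.2)]
tip_near top []
tip_far scene []
tip_far top []
beaker scene [([175.8, 202.9], 0.79)]
beaker top [([193.0, 150.0], 0.75)]
amber_bottle scene [([434.9, 204.7], 0.95)]
amber_bottle top [([450.8, 256.3], 0.97), ([252.6, 207.3], 0.24)]
```

Run:
```python
import cv2
for n in("scene0","top0"):
    i=cv2.imread(f"pics/{n}.png"); print(i.shape)
i=cv2.imread("pics/scene0.png")[130:300,130:480]; cv2.imwrite("pics/sc0c.png",cv2.resize(i,None,fx=2.2,fy=2.2,interpolation=3))
i=cv2.imread("pics/top0.png")[100:320,160:500]; cv2.imwrite("pics/tp0c.png",cv2.resize(i,None,fx=2.3,fy=2.3,interpolation=3))
```

```text
(400, 640, 3)
(400, 640, 3)
```

View pics/sc0c.png

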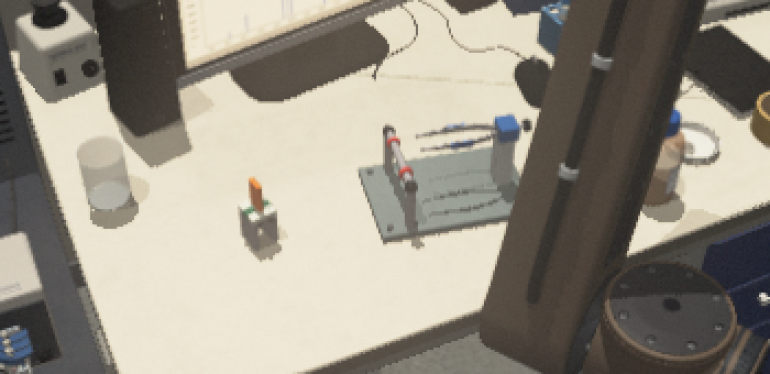

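View pics/tp0c.png

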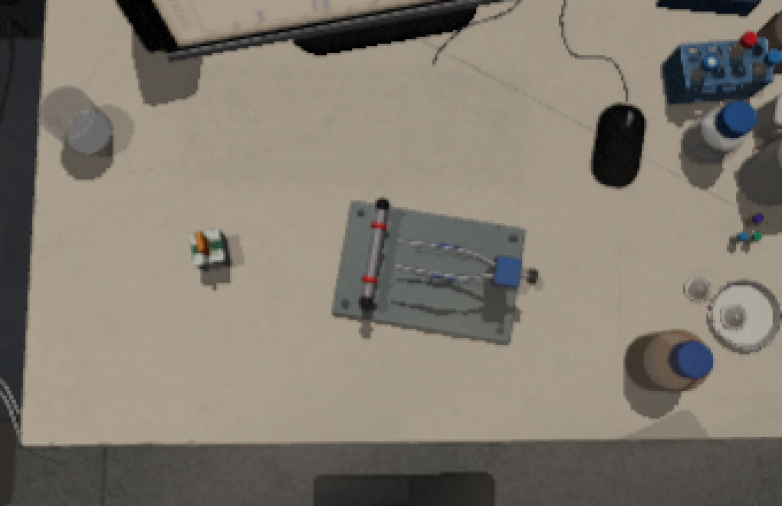

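View pics/top0.png

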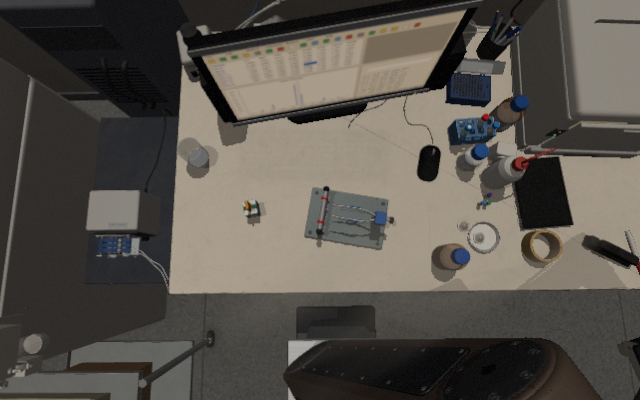

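Run:
```python
from h import *
p=grab_frame("top")
c=lambda x,y:(x/2.3+160-.0,y/2.3+100)
for n,px,z in[("postL",(382,204),.094),("postR",(366,303),.094),("colL",(378,226),.09),("colR",(369,281),.09),("clamp",(508,271),.12),("gripfar",(447,246),.11),("gripnear",(446,277),.11),("tipfar",(398,240),.108),("tipnear",(396,266),.108),("tab",(201,243),.1),("bridge",(210,247),.06),("bottlecap",(694,359),.148),("beaker",(88,132),0)]:
    print(n,np.round(onz(p,c(*px),z),4))
R,t=pose(p);print(R)
s=grab_frame("scene")
d=lambda x,y:(x/2.2+130,y/2.2+130)
for n,a,b in[("tabtop",(256,180),(199,233)),("clamp",(506,120),(508,262)),("postR",(412,185),(366,303)),("postL",(390,128),(382,204))]:
    print(n,tri([ray(s,d(*a)),ray(p,c(*b))]))
w=grab_frame("wrist");save(w,"w0");print(np.round(w["tool_from_camera"],3),w["fovy"],w["k1"]);print(get_state()["t"])
```

```text
postL [0.5672 0.0437 0.094 ]
postR [0.448  0.0646 0.094 ]
colL [0.541  0.0489 0.09  ]
colR [0.4746 0.0607 0.09  ]
clamp [ 0.4806 -0.1002  0.12  ]
gripfar [ 0.5124 -0.0316  0.11  ]
gripnear [ 0.4758 -0.0293  0.11  ]
tipfar [0.5206 0.0258 0.108 ]
tipnear [0.4897 0.0287 0.108 ]
tab [0.5216 0.2605 0.1   ]
bridge [0.5229 0.2573 0.06  ]
bottlecap [ 0.377  -0.2954  0.148 ]
beaker [0.6918 0.4371 0.    ]
[[-0.01138514 -0.99981783 -0.01531933]
 [-0.98313791  0.01398888 -0.1823298 ]
 [ 0.18251089  0.01298516 -0.98311808]]
tabtop (array([0.53207197, 0.26055081, 0.10093414]), [np.float64(0.002782252079761418), np.float64(0.002782252079761332)])
clamp (array([ 0.49131919, -0.10305428,  0.11292009]), [np.float64(0.0014567407545172633), np.float64(0.0014567407545173373)])
postR (array([0.44856494, 0.06444058, 0.08699493]), [np.float64(0.00021328882677061766), np.float64(0.00021328882677070217)])
postL (array([0.56750534, 0.04270204, 0.08977097]), [np.float64(0.001116043501096145), np.float64(0.0011160435010960329)])
[[ 0.001 -0.956 -0.294  0.078]
 [ 1.     0.     0.001  0.001]
 [-0.001 -0.294  0.956 -0.168]
 [ 0.     0.     0.     1.   ]] 59.00188294716976 -0.04707413640613582
1.35
```

View pics/w0.png

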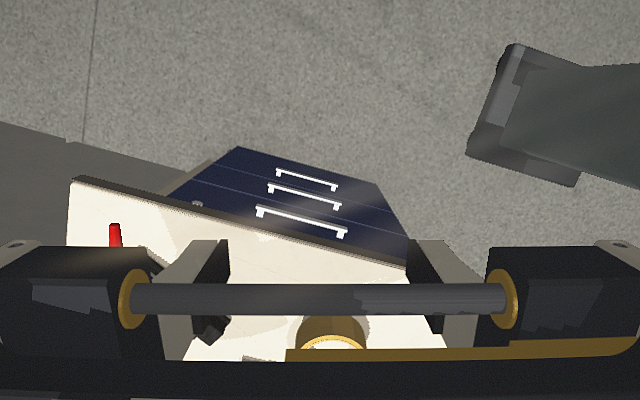

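```bash
cat > plan.py <<'E'
import sys,json
from h import *
from scipy.spatial.transform import Rotation as Ro
# usage: pos0 yaw0 -> list of (x,y,z,yaw,n), tool down
def plan(way,start=None,maxs=55):
    st=get_state()
    R=rpy(st["ee_rot"]) if start is None else start[0]; p=np.array(st["eef_pos"]) if start is None else np.array(start[1])
    out=[]
    for x,y,z,yaw,n in way:
        tgt=np.array([x,y,z]); Rt=rpy([np.pi,0,yaw])
        for k in range(n,0,-1):
            d=R.T@((tgt-p)/k)*1000
            # yaw path: direction of shortest; long turns need waypoints
            r=Ro.from_matrix(R.T@Rt).as_rotvec()/k
            d=np.round(d,1);r=np.round(r,3)
            if np.abs(d).max()>62 or np.linalg.norm(d)>62 or np.abs(r).max()>.186: print("TOO FAST",d,r)
            out.append(" ".join(f"{v:g}" for v in [*d,*r]))
            p=p+R@d/1000; R=R@Ro.from_rotvec(r).as_matrix()
    for i in range(0,len(out),8): print("; ".join(out[i:i+8]))
    print("end",p.round(4),Ro.from_matrix(R).as_euler('xyz').round(4))
E
python3 - <<'E'
from plan import *
plan([(.42,-.35,.30,-2.2,8),(.45,-.05,.30,-1.1,7),(.445,.04,.30,-.175,6)])
E
```

```text
-38.6 28 -10.5 0 0 -0.083; -40.8 24.7 -10.5 0 0 -0.083; -42.7 21.2 -10.5 0 0 -0.083; -44.3 17.6 -10.5 0 0 -0.083; -45.6 13.9 -10.5 0 0 -0.083; -46.6 10 -10.5 0 0 -0.084; -47.3 6.1 -10.5 0 0 -0.083; -47.6 2.1 -10.5 0 0 -0.084
-37.2 21.7 -0 -0 0 -0.157; -40.1 15.7 -0 -0 0 -0.157; -42.1 9.2 -0 -0 0 -0.157; -43 2.5 -0 -0 0 -0.157; -42.9 -4.2 -0 -0 0 -0.157; -41.6 -10.9 -0 -0 0 -0.157; -39.5 -17.3 -0 -0 0 -0.158; -13.7 -6.1 -0 -0 0 -0.154
-12.7 -8.1 -0 -0 0 -0.154; -11.3 -9.9 -0 -0 0 -0.154; -9.6 -11.6 -0 -0 0 -0.154; -7.7 -12.9 -0 -0 0 -0.154; -5.6 -13.9 -0 -0 0 -0.155
end [0.445 0.04  0.3  ] [-3.1416  0.     -0.1748]
```

Request:
step_arm(
  commands="-38.6 28 -10.5 0 0 -0.083; -40.8 24.7 -10.5 0 0 -0.083; -42.7 21.2 -10.5 0 0 -0.083; -44.3 17.6 -10.5 0 0 -0.083; -45.6 13.9 -10.5 0 0 -0.083; -46.6 10 -10.5 0 0 -0.084; -47.3 6.1 -10.5 0 0 -0.083; -47.6 2.1 -10.5 0 0 -0.084",
)

```text
t: 2.35
eef_pos: [0.4208, -0.3487, 0.3006]
ee_rot: [-3.141, 0.0, -2.197]
force: [1.6, -1.0, -0.2]
width: 0.0876
```

Request:
step_arm(
  commands="-37.2 21.7 0 0 0 -0.157; -40.1 15.7 0 0 0 -0.157; -42.1 9.2 0 0 0 -0.157; -43 2.5 0 0 0 -0.157; -42.9 -4.2 0 0 0 -0.157; -41.6 -10.9 0 0 0 -0.157; -39.5 -17.3 0 0 0 -0.158; -13.7 -6.1 0 0 0 -0.154",
)

```text
t: 3.35
eef_pos: [0.4493, -0.0331, 0.3002]
ee_rot: [-3.141, -0.0, -0.939]
force: [-0.3, -0.8, -0.0]
width: 0.0874
```

Request:
step_arm(
  commands="-12.7 -8.1 0 0 0 -0.154; -11.3 -9.9 0 0 0 -0.154; -9.6 -11.6 0 0 0 -0.154; -7.7 -12.9 0 0 0 -0.154; -5.6 -13.9 0 0 0 -0.155; 0 0 0 0 0 0",
)

```text
t: 4.1
eef_pos: [0.445, 0.0406, 0.3001]
ee_rot: [-3.141, -0.0, -0.174]
force: [-0.3, 0.5, -0.6]
width: 0.0875
```

Run:
```python
from h import *
st=get_state(); print(st["t"],st["eef_pos"],st["ee_rot"],np.round(st["q"],3))
w=grab_frame("wrist");save(w,"w1");json.dump({k:(v if not hasattr(v,'tolist') else v.tolist()) for k,v in st.items()},open("st1.json","w"))
import pickle;pickle.dump((w,st),open("w1.pkl","wb"))
```

```text
4.1 [0.44503385 0.0405924  0.30011583] [-3.14129276e+00 -2.93976023e-04 -1.73666235e-01] [ 0.535 -0.078 -0.317 -0.    -1.331  0.863]
```

View pics/w1.png

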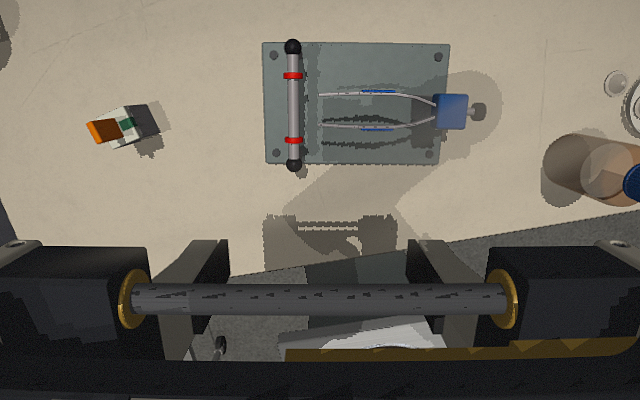

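Run:
```python
from h import *
import pickle
w,st=pickle.load(open("w1.pkl","rb"))
for n,px,z in[("postL",(293,47),.094),("postR",(293.5,165),.094),("colL",(292.5,75.5),.095),("colR",(293,141),.095),("clamp",(451,111),.12),("tipfar",(320,94),.108),("tipnear",(322,125),.108),("gripfarC",(378,91.5),.114),("gripnearC",(376,129),.114)]:
    print(n,np.round(onz(w,px,z,st),4))
i=w["frame"][:,:,::-1]
cv2.imwrite("pics/w1a.png",cv2.resize(i[85:175,70:180],None,fx=6,fy=6,interpolation=2))
cv2.imwrite("pics/w1b.png",cv2.resize(i[30:180,255:485],None,fx=3.4,fy=3.4,interpolation=2))
```

```text
postL [0.5684 0.0451 0.094 ]
postR [0.4516 0.0672 0.094 ]
colL [0.542  0.0507 0.095 ]
colR [0.4772 0.0627 0.095 ]
clamp [ 0.4829 -0.0957  0.12  ]
tipfar [0.5196 0.0266 0.108 ]
tipnear [0.4896 0.0297 0.108 ]
gripfarC [ 0.5125 -0.029   0.114 ]
gripnearC [ 0.4771 -0.0225  0.114 ]
```

View pics/w1a.png

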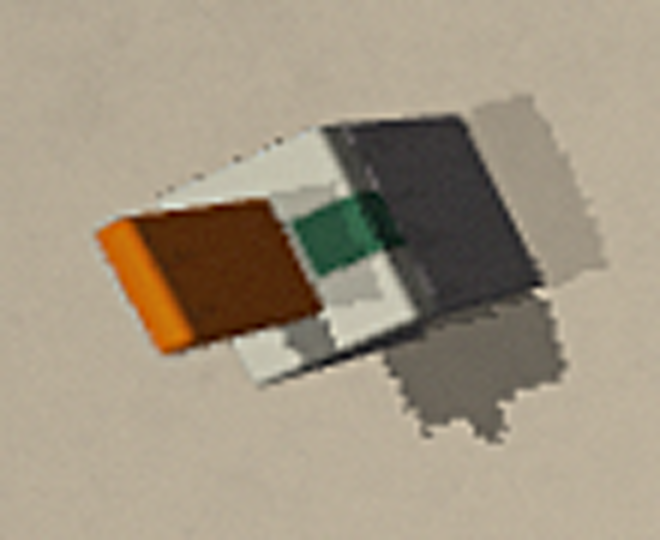

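View pics/w1b.png

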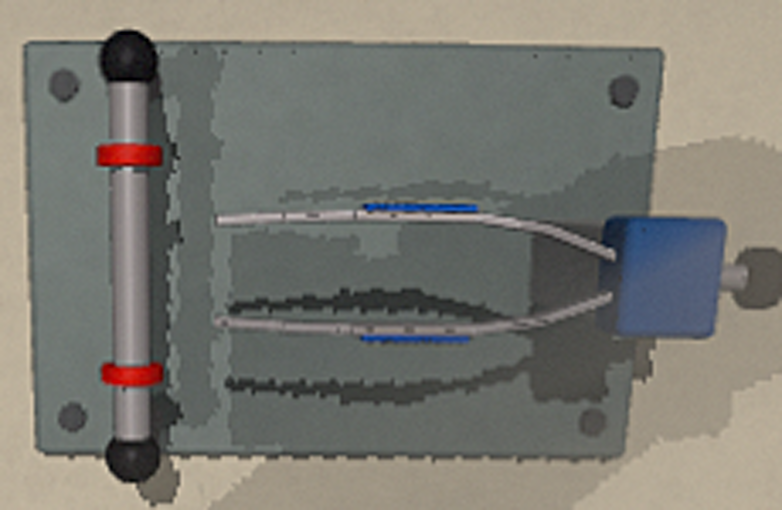

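Run:
```python
from h import *
import pickle
w,st=pickle.load(open("w1.pkl","rb"))
c=lambda x,y:(x/6+70-.4,y/6+85-.4)
P={}
for n,px,z in[("A",(420,317),.06),("B",(320,127),.06),("C",(262,383),.06),("t1",(97,235),.106),("t2",(163,352),.106),("t3",(190,345),.106),("t4",(132,217),.106),("b1",(322,312),.06),("b2",(270,197),.06)]:
    P[n]=onz(w,c(*px),z,st);print(n,P[n].round(4))
an=lambda a,b:np.degrees(np.arctan2(*(P[a]-P[b])[[1,0]]))
dd=lambda a,b:np.linalg.norm(P[a]-P[b])*1000
for a,b in[("B","A"),("A","C"),("t1","t2"),("t4","t3"),("b2","b1")]: print(a,b,an(a,b),dd(a,b))
print("bridge ctr",(P["B"]+P["C"])/2,"tab ctr",sum(P[k] for k in("t1","t2","t3","t4"))/4)
```

```text
A [0.5084 0.2414 0.06  ]
B [0.5465 0.2495 0.06  ]
C [0.5017 0.2768 0.06  ]
t1 [0.5341 0.2692 0.106 ]
t2 [0.5127 0.2645 0.106 ]
t3 [0.513  0.2593 0.106 ]
t4 [0.5358 0.262  0.106 ]
b1 [0.5128 0.2603 0.06  ]
b2 [0.5358 0.2634 0.06  ]
B A 11.952467631394908 38.96564973349735
A C -79.35666980461511 36.02181935069811
t1 t2 12.350398099667801 21.886787443315878
t4 t3 6.708778471217282 23.002793053873393
b2 b1 7.528071351783301 23.145663044305834
bridge ctr [0.52411826 0.2631284  0.06      ] tab ctr [0.52388669 0.26372337 0.106     ]
```

Run:
```python
from plan import *
plan([(.484,.256,.24,.18,6)])
```

```text
0.1 -36.6 10 -0 -0 -0.059; 2.2 -36.5 10 -0 -0 -0.059; 4.4 -36.3 10 -0 -0 -0.06; 6.6 -35.9 10 -0 -0 -0.059; 8.6 -35.5 10 -0 -0 -0.06; 10.8 -34.9 10.1 -0 -0 -0.059
end [0.484 0.256 0.24 ] [-3.1416e+00 -2.0000e-04  1.7970e-01]
```

Request:
step_arm(
  commands="0.1 -36.6 10 0 0 -0.059; 2.2 -36.5 10 0 0 -0.059; 4.4 -36.3 10 0 0 -0.06; 6.6 -35.9 10 0 0 -0.059; 8.6 -35.5 10 0 0 -0.06; 10.8 -34.9 10.1 0 0 -0.059; 0 0 0 0 0 0",
  jaw=50,
)

```text
t: 5.03
eef_pos: [0.4838, 0.257, 0.2384]
ee_rot: [3.14, 0.002, 0.18]
force: [-0.8, -0.4, 0.4]
width: 0.05
```

Run:
```python
from h import *
st=get_state(); print(st["t"],st["eef_pos"],st["ee_rot"],np.round(st["q"],3))
w=grab_frame("wrist");save(w,"w2")
import pickle;pickle.dump((w,st),open("w2.pkl","wb"))
print(proj(w,[.524,.2634,.106],st))
cv2.imwrite("pics/w2a.png",cv2.resize(w["frame"][40:200,240:410,::-1],None,fx=3.7,fy=3.7,interpolation=2))
```

```text
5.025 [0.48384237 0.25695213 0.23835732] [3.14023079e+00 1.93224040e-03 1.80285653e-01] [ 0.846  0.137 -0.234 -0.    -1.203  0.905]
[[319.37924816 138.10047918]]
```

View pics/w2a.png

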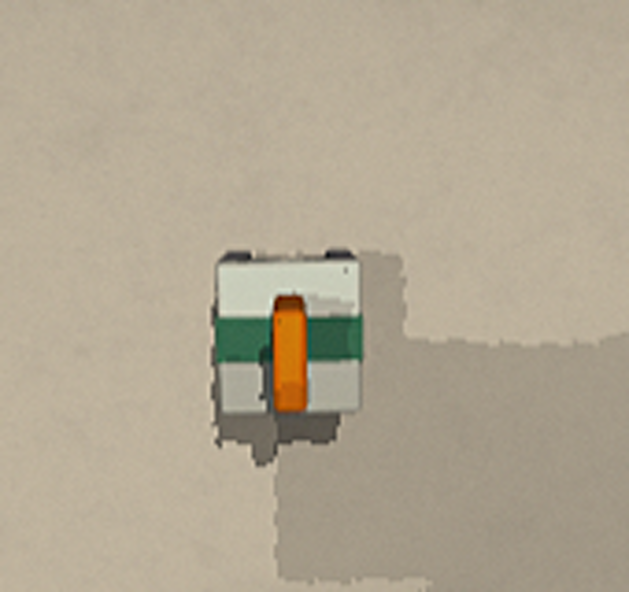

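Run:
```python
from plan import *
import pickle
w,st=pickle.load(open("w2.pkl","rb"))
c=lambda x,y:(x/3.7+240-.4,y/3.7+40-.4)
g=onz(w,c(289.8,361),.106,st);print(g, onz(w,c(289,337),.06,st))
plan([(g[0],g[1],.19,.18,2),(g[0],g[1],.098,.18,4)])
```

```text
[0.52455333 0.26475394 0.106     ] [0.52474322 0.26491809 0.06      ]
20.9 -0.7 24.5 0.001 0.001 -0; 20.9 -0.7 24.5 0 0 -0.001; -0 0 23 0 0 0; -0 0 23 0 0 0; -0 0 23 0 0 0; -0 0 23 0 0 0
end [0.5246 0.2648 0.098 ] [3.1414e+00 4.0000e-04 1.8040e-01]
```

Request:
step_arm(
  commands="20.9 -0.7 24.5 0.001 0.001 0; 20.9 -0.7 24.5 0 0 0; 0 0 23 0 0 0; 0 0 23 0 0 0; 0 0 23 0 0 0; 0 0 23 0 0 0; 0 0 0 0 0 0",
  jaw=40,
)

```text
t: 5.95
eef_pos: [0.524, 0.2631, 0.0978]
ee_rot: [3.141, 0.002, 0.178]
force: [0.1, 0.5, 1.2]
width: 0.04
```

Request:
step_arm(
  commands="0 0 0 0 0 0; 0 0 0 0 0 0; 0 0 0 0 0 0; 0 0 0 0 0 0",
  jaw=0,
  grip_force=25,
)

```text
t: 6.45
eef_pos: [0.5248, 0.2651, 0.0993]
ee_rot: [-3.14, -0.002, 0.181]
force: [0.1, -0.4, -0.9]
width: 0.0053
```

Run:
```python
from plan import *
st=get_state();print(st["t"],st["eef_pos"],st["ee_rot"],st["width"],st["force"])
e=st["eef_pos"]
plan([(e[0],e[1],.20,.18,3),(.509,.100,.235,-.181,5),(.509,.055,.225,-.181,2)])
```

```text
6.45 [0.52481019 0.26507395 0.0993192 ] [-3.14018955e+00 -1.58103025e-03  1.81170065e-01] 0.00528650235475809 [ 0.12042889 -0.41622641 -0.94935182]
0.1 -0 -33.6 -0 -0.001 0; -0 -0.1 -33.5 -0.001 -0 0.001; -0 -0 -33.6 -0 -0.001 0; -9 31.9 -7 -0 0 0.072; -6.7 32.5 -7 -0 0 0.072; -4.4 32.9 -7 -0 0 0.072; -2 33.1 -7 -0 0 0.073; 0.4 33.1 -7 -0 0.001 0.072
4.1 22.1 5 -0 -0 0; 4 22.2 5 -0 -0 0
end [0.509 0.055 0.225] [-3.1413e+00 -5.0000e-04 -1.8080e-01]
```

Run:
```python
from h import *
st=get_state();print(st["t"],st["width"])
w=grab_frame("wrist");save(w,"w3");s=grab_frame("scene");cv2.imwrite("pics/s3.png",cv2.resize(s["frame"][170:290,190:310,::-1],None,fx=5,fy=5,interpolation=2));print(get_state()["width"])
```

```text
6.45 0.00528650235475809
0.0012157078142923494
```

View pics/w3.png

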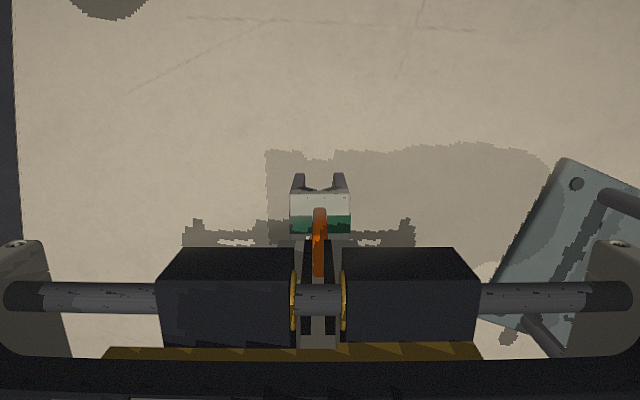

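View pics/s3.png

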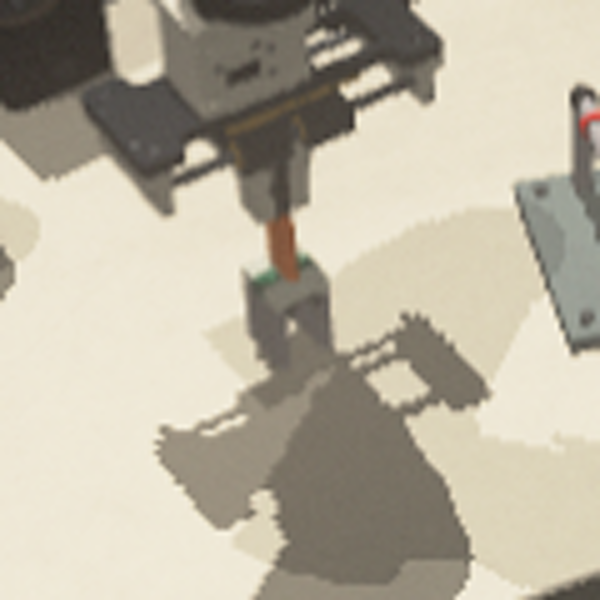

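Run:
```python
from h import *
st=get_state();print(st["t"],st["width"],st["eef_pos"],np.round(st["force"],2))
w=grab_frame("wrist")
R=rpy(st["ee_rot"]);e=np.array(st["eef_pos"])
for n,v in dict(tip=[0,0,.025],tipfront=[.0095,0,.025],grasp=[0,0,.006],graspfront=[.0095,0,.006],tabfrontbot=[.012,0,.039],tabfronttop=[.012,0,-.007],tabbacktop=[-.012,0,-.007],bridgefront=[.020,0,.039]).items(): print(n,proj(w,e+R@np.array(v),st))
cv2.imwrite("pics/w4.png",cv2.resize(w["frame"][160:360,220:420,::-1],None,fx=3,fy=3,interpolation=2))
print(get_state()["width"])
```

```text
6.55 0.0012157078142923494 [0.52469239 0.26499311 0.09905689] [-0.53  0.28 -0.77]
tip [[318.87588008 232.02893387]]
tipfront [[318.90442432 216.89218592]]
grasp [[318.98143887 245.690511  ]]
graspfront [[319.01458886 229.30498017]]
tabfrontbot [[318.84171373 205.22854703]]
tabfronttop [[319.11288201 234.61072457]]
tabbacktop [[319.02022564 277.74108826]]
bridgefront [[318.86390558 192.7903652 ]]
0.000564505847812255
```

View pics/w4.png

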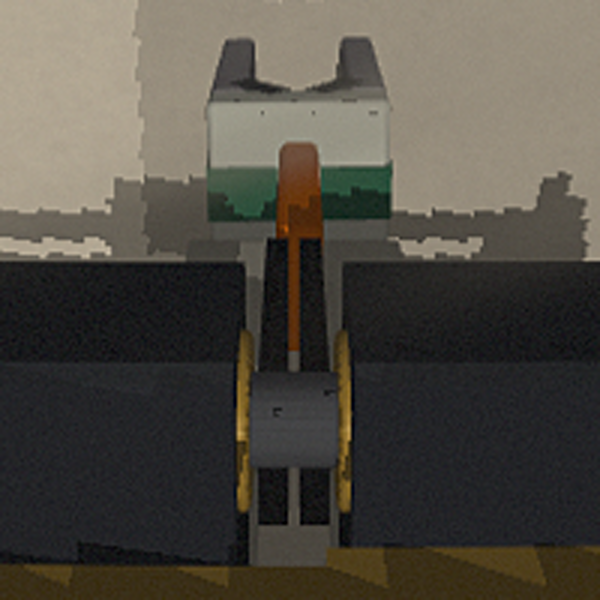

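Request:
step_arm(
  commands="0 0 -10 0 0 0; 0 0 -20 0 0 0; 0 0 -30 0 0 0; 0 0 -40 0 0 0; 0 0 0 0 0 0",
)

```text
t: 7.22
eef_pos: [0.5264, 0.2661, 0.2033]
ee_rot: [-3.137, -0.007, 0.182]
force: [0.1, 0.3, -0.2]
width: 0.0004
```

Run:
```python
from h import *
st=get_state();print(st["t"],st["width"],st["eef_pos"],np.round(st["force"],2))
w=grab_frame("wrist")
cv2.imwrite("pics/w5.png",cv2.resize(w["frame"][160:360,220:420,::-1],None,fx=3,fy=3,interpolation=2))
s=grab_frame("scene");cv2.imwrite("pics/s5.png",cv2.resize(s["frame"][130:270,190:350,::-1],None,fx=4,fy=4,interpolation=2));print(get_state()["width"])
```

```text
7.225 0.000437575559430987 [0.52640288 0.26605462 0.20330058] [ 0.06  0.25 -0.24]
0.00034174846408634656
```

View pics/w5.png

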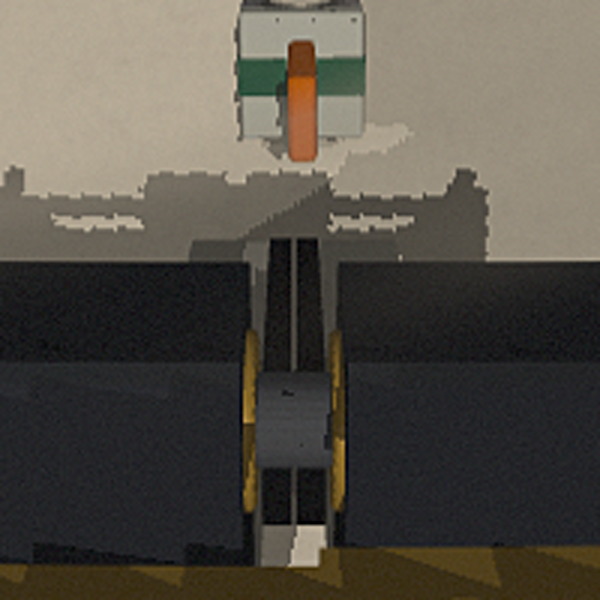

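View pics/s5.png

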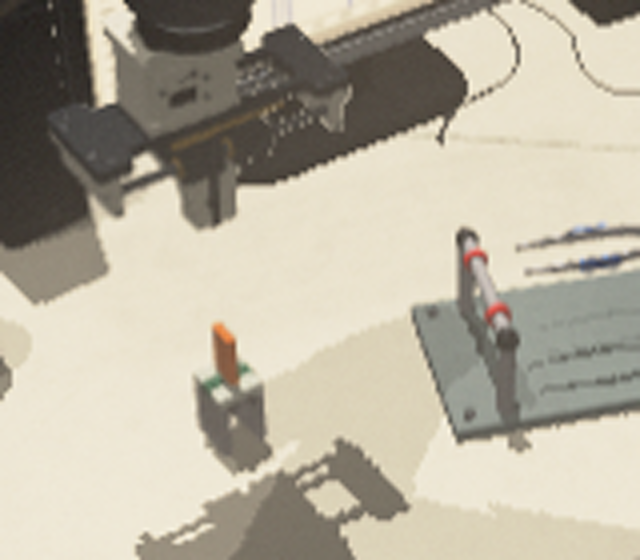

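Run:
```python
from h import *
st=get_state();print(st["t"])
s=grab_frame("scene");t=grab_frame("top");w=grab_frame("wrist")
import pickle;pickle.dump((s,t,w,st),open("w5.pkl","wb"))
R=rpy(st["ee_rot"]);e=np.array(st["eef_pos"])
V=dict(tip=[0,0,.025],tcp=[0,0,0],tipfront=[.0095,0,.025],bodyc=[0,0,-.041],bodyL=[0,.0965,-.041],bodyR=[0,-.0965,-.041])
for n,v in V.items():
    X=e+R@np.array(v); print(n,[proj(p,X,st)[0].round(1) for p in(s,t,w)], (proj(s,X)[0]-[190,130])*4,(proj(t,X)[0]-[190,140])*5)
cv2.imwrite("pics/t5.png",cv2.resize(t["frame"][140:260,190:310,::-1],None,fx=5,fy=5,interpolation=2))
```

```text
7.325
tip [array([243.2, 194.6]), array([239.9, 199.8]), array([318.9, 232. ])] [212.70263976 258.29732413] [249.38833253 299.1182848 ]
tcp [array([242.6, 187.9]), array([237.7, 198.1]), array([319. , 250.6])] [210.39963393 231.42744224] [238.54674347 290.4108416 ]
tipfront [array([241.5, 192.8]), array([239.3, 196.2]), array([318.9, 216.9])] [206.0641505  251.14783142] [246.51709038 281.13460575]
bodyc [array([241.6, 176.5]), array([233.9, 195. ]), array([319.4, 294. ])] [206.54168275 186.0107615 ] [219.44914096 275.07214084]
bodyL [array([271.1, 164.6]), array([273.9, 187.3]), array([548.5, 292.1])] [324.36212697 138.27193321] [419.56566334 236.42850093]
bodyR [array([210.5, 189.2]), array([193.7, 202.8]), array([ 90.1, 291.8])] [ 82.0467037  236.72078695] [ 18.49675316 313.88762508]
```

View pics/t5.png

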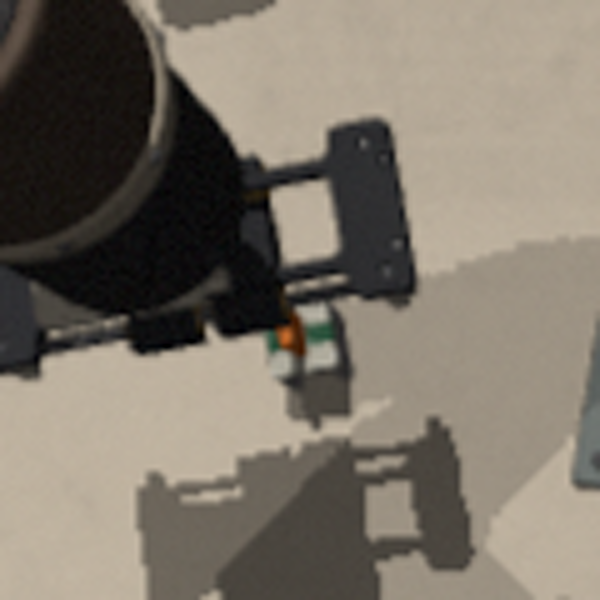

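Run:
```python
from h import *
import pickle
s,t,w,st=pickle.load(open("w5.pkl","rb"))
R=rpy(st["ee_rot"]);e=np.array(st["eef_pos"])
cv2.imwrite("pics/s5b.png",cv2.resize(s["frame"][140:215,205:295,::-1],None,fx=8,fy=8,interpolation=2))
for z in(-.02,0,.025):
  for x in(-.0095,.0095):
    for y in(-.021,0,.021):
      X=e+R@np.array([x,y,z]);print(z,x,y,((proj(s,X)[0]-[205,140])*8).round(),proj(w,X,st)[0].round(), )
```

```text
-0.02 -0.0095 -0.021 [258. 375.] [275. 287.]
-0.02 -0.0095 0 [311. 353.] [319. 287.]
-0.02 -0.0095 0.021 [363. 332.] [363. 287.]
-0.02 0.0095 -0.021 [231. 346.] [274. 251.]
-0.02 0.0095 0 [284. 325.] [319. 251.]
-0.02 0.0095 0.021 [335. 304.] [365. 251.]
0 -0.0095 -0.021 [262. 419.] [279. 267.]
0 -0.0095 0 [314. 397.] [319. 267.]
0 -0.0095 0.021 [366. 376.] [359. 267.]
0 0.0095 -0.021 [236. 390.] [278. 234.]
0 0.0095 0 [287. 369.] [319. 234.]
0 0.0095 0.021 [339. 347.] [360. 234.]
0.025 -0.0095 -0.021 [267. 473.] [284. 247.]
0.025 -0.0095 0 [319. 451.] [319. 247.]
0.025 -0.0095 0.021 [370. 429.] [354. 247.]
0.025 0.0095 -0.021 [241. 444.] [283. 217.]
0.025 0.0095 0 [292. 422.] [319. 217.]
0.025 0.0095 0.021 [343. 401.] [355. 217.]
```

View pics/s5b.png

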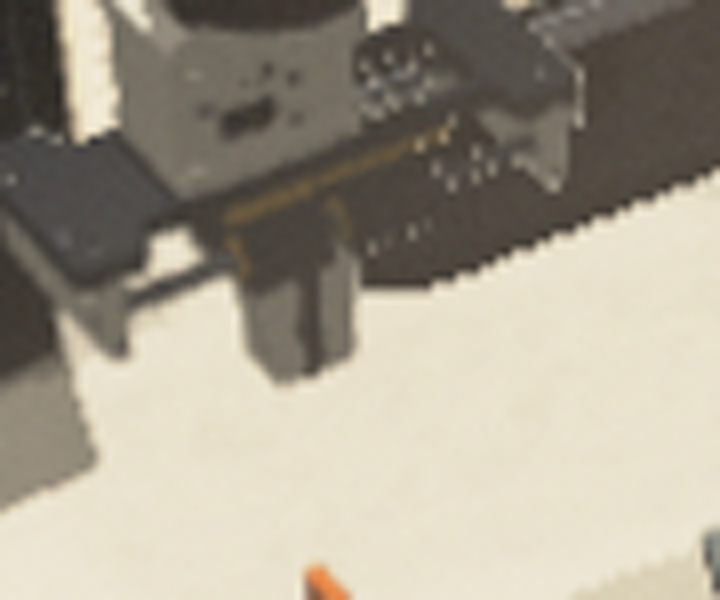

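Run:
```python
from plan import *
import pickle
s,t,w,st=pickle.load(open("w5.pkl","rb"))
st2=get_state(); print(st2["eef_pos"],st2["ee_rot"])
R=rpy([np.pi,0,.18]);g=np.array([.5246,.2648,0])
for v in([-.012,0,.106],[.012,0,.106],[.02,.019,.06],[.02,-.019,.06],[-.02,-.019,.06],[-.02,.019,.06]):
    X=g+Ro.from_euler('z',.18).as_matrix()@np.array(v); print(v,((proj(w,X,st)[0]-[220,160]+.4)*3).round())
plan([(.5246,.2648,.16,.18,1),(.5246,.2648,.120,.18,1),(.5246,.2648,.063,.18,3)])
```

```text
[0.52413949 0.26444271 0.19808972] [-3.14132776e+00  3.64432214e-04  1.81156135e-01]
[-0.012, 0, 0.106] [298. 159.]
[0.012, 0, 0.106] [298.  70.]
[0.02, 0.019, 0.06] [234.   4.]
[0.02, -0.019, 0.06] [363.   5.]
[-0.02, -0.019, 0.06] [360. 134.]
[-0.02, 0.019, 0.06] [236. 133.]
0.5 -0.3 38.1 -0 0 0.001; 0 0.1 40 -0 0 0; 0 -0 19 -0 0 0; 0 -0 19 -0 0 0; 0.1 -0 19 -0 0 0
end [0.5246 0.2648 0.063 ] [-3.1413e+00  4.0000e-04  1.8020e-01]
```

Request:
step_arm(
  commands="0.5 -0.3 0 0 0 0; 0 0 20 0 0 0; 0 0 20 0 0 0; 0 0.1 20 0 0 0; 0 0 20 0 0 0; 0 0 19 0 0 0; 0 0 19 0 0 0; 0 0 17 0 0 0",
  jaw=44,
)

```text
t: 8.48
eef_pos: [0.525, 0.2651, 0.0627]
ee_rot: [-3.141, -0.0, 0.181]
force: [0.9, -0.5, 0.6]
width: 0.0437
```

Request:
step_arm(
  commands="0 0 0 0 0 0; 0 0 0 0 0 0; 0 0 0 0 0 0; 0 0 0 0 0 0; 0 0 0 0 0 0",
  jaw=0,
)

```text
t: 9.1
eef_pos: [0.5253, 0.2654, 0.0643]
ee_rot: [-3.14, -0.002, 0.181]
force: [-0.1, -0.1, 1.9]
width: 0.0076
```

Width 7.6 mm: the tab is held. Lift and look.

Request:
step_arm(
  commands="0 0 0 0 0 0; 0 0 -15 0 0 0; 0 0 -30 0 0 0; 0 0 -35 0 0 0; 0 0 -30 0 0 0; 0 0 -15 0 0 0; 0 0 0 0 0 0",
)

```text
t: 9.98
eef_pos: [0.5253, 0.2654, 0.1899]
ee_rot: [-3.139, -0.003, 0.181]
force: [0.1, -0.3, -1.3]
width: 0.0078
```

Run:
```python
from plan import *
import pickle
st=get_state();print(st["t"],st["width"],st["eef_pos"],st["ee_rot"],np.round(st["force"],2))
w=grab_frame("wrist");s=grab_frame("scene");pickle.dump((s,w,st),open("w6.pkl","wb"))
cv2.imwrite("pics/w6.png",cv2.resize(w["frame"][140:360,220:420,::-1],None,fx=2.7,fy=2.7,interpolation=2))
cv2.imwrite("pics/s6.png",cv2.resize(s["frame"][130:260,190:350,::-1],None,fx=4,fy=4,interpolation=2))
```

```text
9.975 0.0077597523108727156 [0.5253135  0.26538393 0.18986681] [-3.13933366e+00 -2.54030386e-03  1.81088396e-01] [ 0.13 -0.34 -1.32]
```

View pics/w6.png

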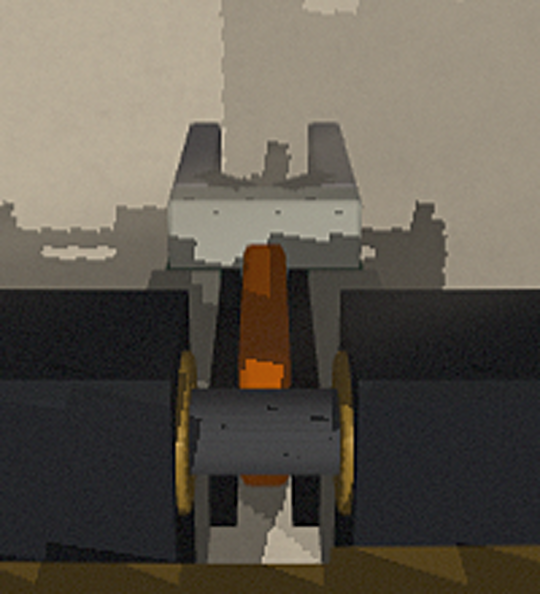

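View pics/s6.png

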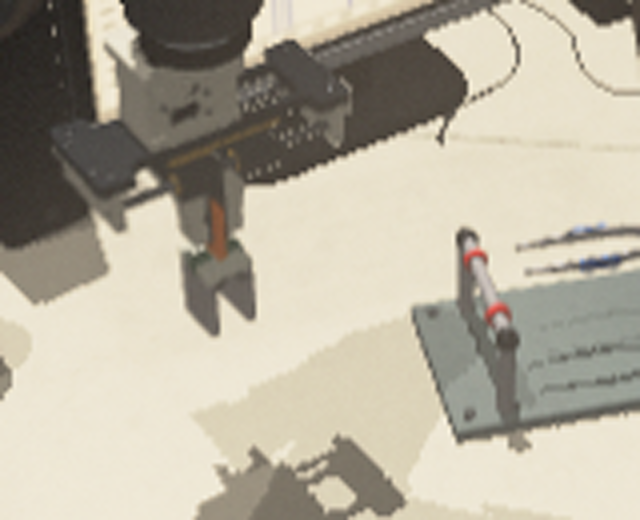

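Run:
```python
from plan import *
plan([(.510,.056,.180,-.181,7)])
```

```text
-7.4 29 1.1 -0 0 0.052; -5.9 29.3 1.1 -0 0 0.052; -4.3 29.6 1.1 -0 0 0.052; -2.8 29.7 1.1 -0 0 0.051; -1.3 29.9 1.1 -0 0 0.052; 0.3 29.9 1.1 -0 0 0.051; 1.8 29.8 1.1 -0 0.001 0.052
end [0.51  0.056 0.18 ] [-3.1413e+00 -3.0000e-04 -1.8110e-01]
```

Request:
step_arm(
  commands="-7.4 29 0 0 0 0.052; -5.9 29.3 0 0 0 0.052; -4.3 29.6 1.1 0 0 0.052; -2.8 29.7 1.1 0 0 0.051; -1.3 29.9 1.1 0 0 0.052; 0.3 29.9 3 0 0 0.051; 1.8 29.8 4 0 0.001 0.052; 0 0 0 0 0 0",
)

```text
t: 11.08
eef_pos: [0.5091, 0.0536, 0.177]
ee_rot: [3.141, 0.001, -0.185]
force: [0.0, 0.4, -1.2]
width: 0.0078
```

Run:
```python
from plan import *
import pickle
st=get_state();print(st["t"],st["width"],st["eef_pos"],st["ee_rot"],np.round(st["force"],2))
w=grab_frame("wrist");s=grab_frame("scene");t=grab_frame("top");pickle.dump((s,t,w,st),open("w7.pkl","wb"))
save(w,"w7")
cv2.imwrite("pics/s7.png",cv2.resize(s["frame"][130:260,270:430,::-1],None,fx=4,fy=4,interpolation=2))
```

```text
11.075 0.007849682011139463 [0.50911975 0.05363903 0.17697025] [ 3.14131936e+00  9.08208962e-04 -1.84962014e-01] [ 0.03  0.43 -1.23]
```

View pics/w7.png

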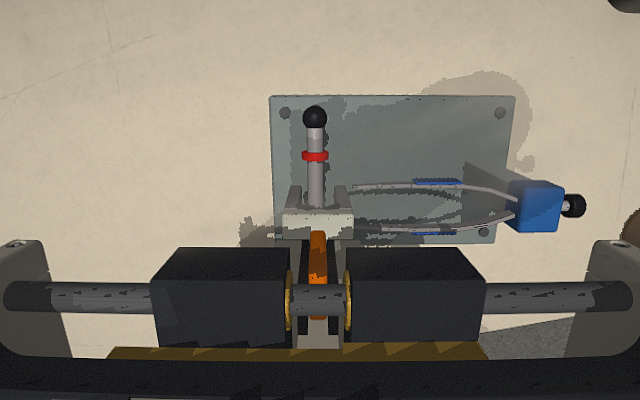

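View pics/s7.png

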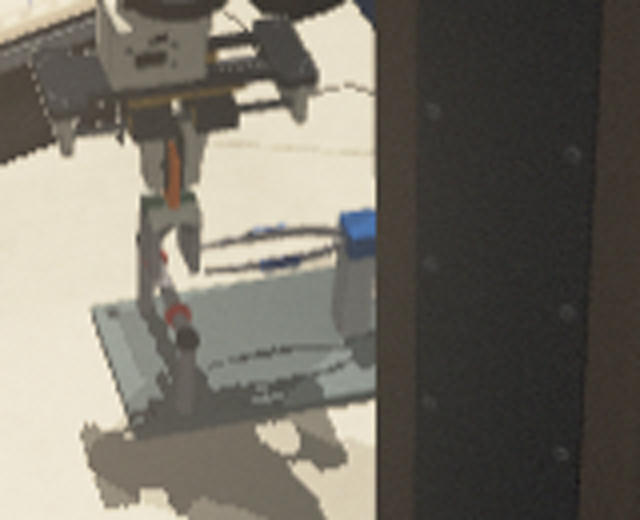

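Run:
```python
from plan import *
import pickle
s,t,w,st=pickle.load(open("w7.pkl","rb"))
i=w["frame"]
cv2.imwrite("pics/w7a.png",cv2.resize(i[95:250,260:380,::-1],None,fx=5,fy=5,interpolation=2)[:775])
R=rpy(st["ee_rot"]);e=np.array(st["eef_pos"])
for px,z in[((314.5,118),.09),((315.5,156),.087),((316,180),.087),((316,200),.087)]:
    X=onz(w,px,z,st);print(X.round(4),(R.T@(X-e)).round(4))
for x in(-.12,-.06,0,.06):
  print(proj(t,e+R@np.array([x,0,.08])))
```

```text
[0.5693 0.0459 0.09  ] [ 0.0607 -0.0035  0.0869]
[0.5419 0.0503 0.087 ] [ 0.0329 -0.0028  0.0899]
[0.5239 0.0534 0.087 ] [ 0.0147 -0.0025  0.09  ]
[0.5084 0.0563 0.087 ] [-0.0011 -0.0025  0.09  ]
[[315.25606199 252.93393937]]
[[319.08489545 230.89358329]]
[[322.83315566 209.31523167]]
[[326.50299119 188.18662963]]
```

View pics/w7a.png

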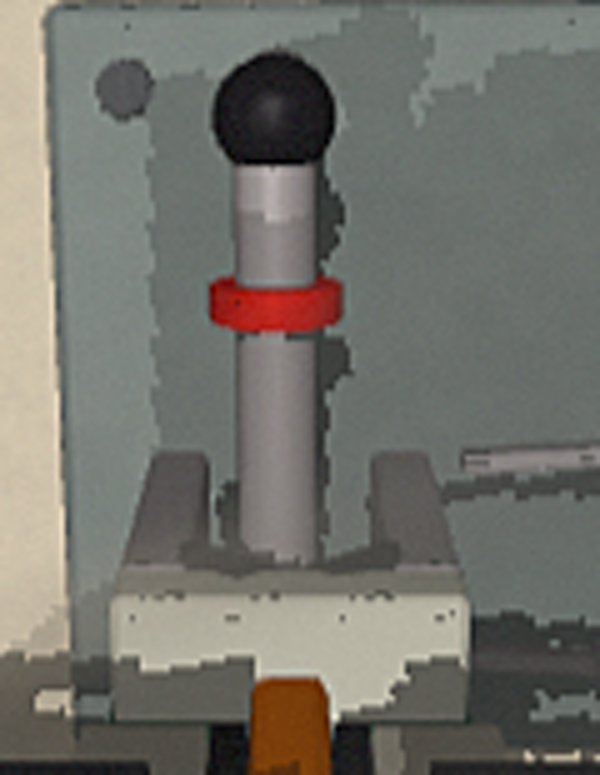

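Request:
step_arm(
  commands="0 -2.4 0 0 0 -0.01; 0 0 10 0 0 0; 0 0 15 0 0 0; 0 0 15 0 0 0; 0 0 12 0 0 0; 0 0 8 0 0 0; 0 0 4 0 0 0; 0 0 0 0 0 0",
)

```text
t: 12.22
eef_pos: [0.5114, 0.0587, 0.1143]
ee_rot: [-3.14, -0.002, -0.171]
force: [0.1, -0.1, -1.5]
width: 0.0079
```

Run:
```python
from plan import *
import pickle
st=get_state();print(st["t"],st["width"],st["eef_pos"],st["ee_rot"],np.round(st["force"],2),np.round(st["moment"],3))
w=grab_frame("wrist");s=grab_frame("scene")
cv2.imwrite("pics/w8a.png",cv2.resize(w["frame"][95:250,260:380,::-1],None,fx=5,fy=5,interpolation=2)[:775,:])
cv2.imwrite("pics/s8.png",cv2.resize(s["frame"][150:250,290:390,::-1],None,fx=5,fy=5,interpolation=2))
```

```text
12.225 0.0079263042178244 [0.51135713 0.05874253 0.11426863] [-3.14043089e+00 -1.53527577e-03 -1.70847427e-01] [ 0.14 -0.1  -1.47] [-0.087  0.114  0.024]
```

View pics/w8a.png

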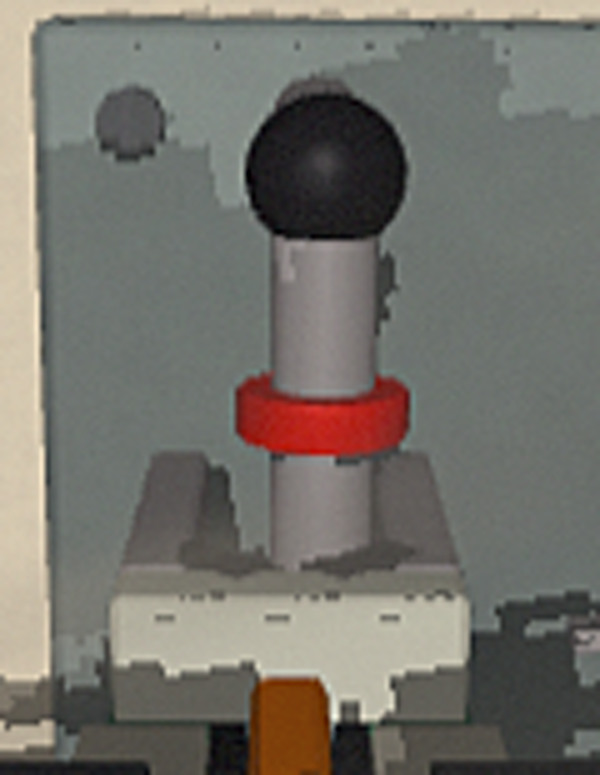

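View pics/s8.png

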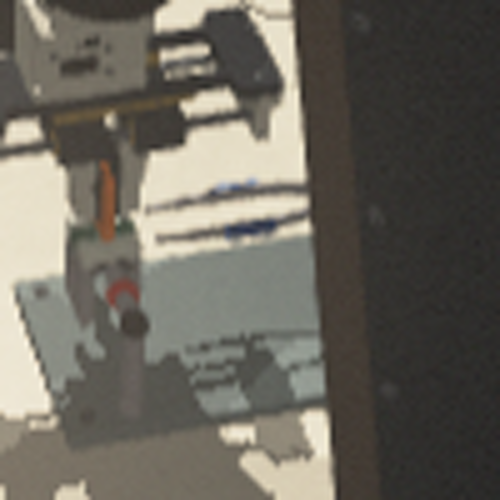

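Request:
step_arm(
  commands="0 1.7 0 0 0 0.01; 0 1.5 0 0 0 0; 0 0 0 0 0 0; 0 0 0 0 0 0",
)

```text
t: 12.82
eef_pos: [0.5108, 0.0556, 0.1144]
ee_rot: [-3.14, -0.002, -0.181]
force: [-1.3, 0.2, -0.3]
width: 0.0079
```

Run:
```python
from plan import *
st=get_state();print(st["t"],st["width"],st["eef_pos"],st["ee_rot"],np.round(st["force"],2),np.round(st["moment"],3))
w=grab_frame("wrist")
cv2.imwrite("pics/w9a.png",cv2.resize(w["frame"][95:250,260:380,::-1],None,fx=5,fy=5,interpolation=2)[:775,:])
print(get_state()["eef_pos"])
```

```text
12.825 0.007900826780162308 [0.51076683 0.05560885 0.1143839 ] [-3.14020469e+00 -1.67004622e-03 -1.80843022e-01] [-1.34  0.17 -0.35] [-0.091  0.172  0.025]
[0.51075598 0.05561677 0.11435311]
```

View pics/w9a.png

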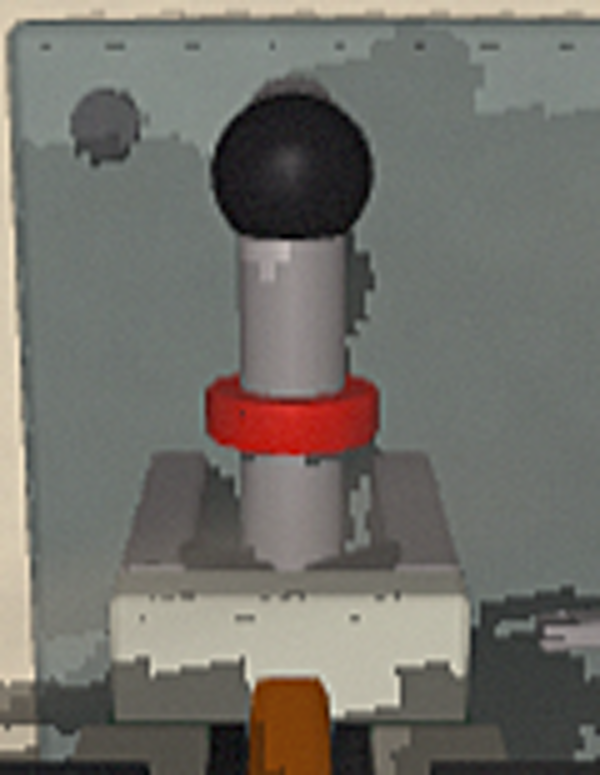

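Request:
step_arm(
  commands="0 0 3 0 0 0; 0 0 3 0 0 0; 0 0 1.5 0 0 0; 0 0 0 0 0 0; 0 0 0 0 0 0",
)

```text
t: 13.5
eef_pos: [0.5108, 0.0556, 0.1068]
ee_rot: [-3.14, -0.002, -0.181]
force: [-0.3, -0.0, -0.8]
width: 0.0079
```

Request:
step_arm(
  commands="0 0 1 0 0 0; 0 0 0.7 0 0 0; 0 0 0 0 0 0",
)

```text
t: 13.88
eef_pos: [0.5111, 0.0554, 0.1062]
ee_rot: [-3.14, -0.002, -0.18]
force: [-3.5, -1.1, 9.0]
width: 0.0079
```

Request:
step_arm(
  commands="0 0 -0.7 0 0 0; 0 0 0 0 0 0",
)

```text
t: 14.12
eef_pos: [0.511, 0.0555, 0.1062]
ee_rot: [-3.14, -0.002, -0.181]
force: [-1.6, -1.9, 4.6]
width: 0.0077
```

Request:
step_arm(
  commands="0 0 0 0 0 0; 0 0 0 0 0 0; 0 0 0 0 0 0",
  jaw=24,
)

```text
t: 14.5
eef_pos: [0.5107, 0.0557, 0.1056]
ee_rot: [-3.14, -0.001, -0.181]
force: [0.7, 0.1, 0.1]
width: 0.0237
```

Run:
```python
from plan import *
st=get_state();print(st["t"],st["width"],st["eef_pos"],np.round(st["force"],2))
w=grab_frame("wrist")
cv2.imwrite("pics/w10.png",cv2.resize(w["frame"][95:350,210:430,::-1],None,fx=2.3,fy=2.3,interpolation=2))
```

```text
14.5 0.02372206856514746 [0.51071733 0.05571582 0.10563943] [0.73 0.11 0.1 ]
```

View pics/w10.png

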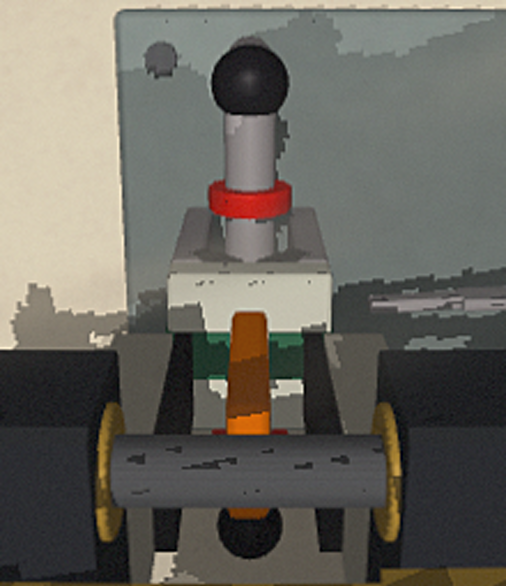

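Run:
```python
from plan import *
e=get_state()["eef_pos"]
plan([(e[0],e[1],.125,-.181,2),(e[0],e[1],.19,-.181,2),(.4943,-.028,.18,1.39,9)])
```

```text
0 -0 -9.7 -0.001 -0.001 0; 0 -0 -9.6 -0 -0 0; 0 -0 -32.5 -0 -0 0; 0 -0 -32.5 -0 -0 0; -0.1 9.5 1.1 0 -0 -0.175; -1.8 9.3 1.1 0 -0 -0.174; -3.3 8.9 1.1 0 -0 -0.175; -4.8 8.1 1.1 0 -0 -0.174
-6.2 7.2 1.1 0 -0 -0.175; -7.3 6 1.1 0 -0 -0.174; -8.3 4.6 1.1 0 -0 -0.175; -9 3.1 1.1 0 -0 -0.174; -9.3 1.5 1.1 0 -0 -0.175
end [ 0.4943 -0.028   0.18  ] [ 3.1412e+00 -3.0000e-04  1.3902e+00]
```

Request:
step_arm(
  commands="0 0 -7 0 0 0; 0 0 -12 0 0 0; 0 0 -32 0 0 0; 0 0 -33 0 0 0; -0.1 9.5 0 0 0 -0.175; -1.8 9.3 0 0 0 -0.174; -3.3 8.9 1.1 0 0 -0.175; -4.8 8.1 1.1 0 0 -0.174",
)

```text
t: 15.55
eef_pos: [0.5035, 0.0181, 0.1887]
ee_rot: [3.141, -0.003, 0.523]
force: [0.2, 0.2, 0.1]
width: 0.0246
```

Request:
step_arm(
  commands="-6.2 7.2 1.1 0 0 -0.175; -7.3 6 1.1 0 0 -0.174; -8.3 4.6 1.1 0 0 -0.175; -9 3.1 1.1 0 0 -0.174; -9.3 1.5 1.1 0 0 -0.175; 0 0 0 0 0 0; 0 0 0 0 0 0; 0 0 0 0 0 0",
  jaw=62,
)

```text
t: 16.55
eef_pos: [0.4944, -0.0278, 0.1823]
ee_rot: [3.14, -0.002, 1.388]
force: [-0.5, 0.2, -0.2]
width: 0.0622
```

Run:
```python
from plan import *
import pickle
st=get_state();print(st["t"],st["width"],st["eef_pos"],st["ee_rot"],np.round(st["q"],2),np.round(st["force"],2))
w=grab_frame("wrist");save(w,"w11");pickle.dump((w,st),open("w11.pkl","wb"))
cv2.imwrite("pics/w11a.png",cv2.resize(w["frame"][0:250,210:430,::-1],None,fx=2.4,fy=2.4,interpolation=2))
```

```text
16.55 0.06216944835769477 [ 0.49436989 -0.02779748  0.18225346] [ 3.13969416e+00 -1.50272746e-03  1.38822169e+00] [ 0.34  0.09 -0.43 -0.   -1.06  2.62] [-0.48  0.18 -0.17]
```

View pics/w11.png

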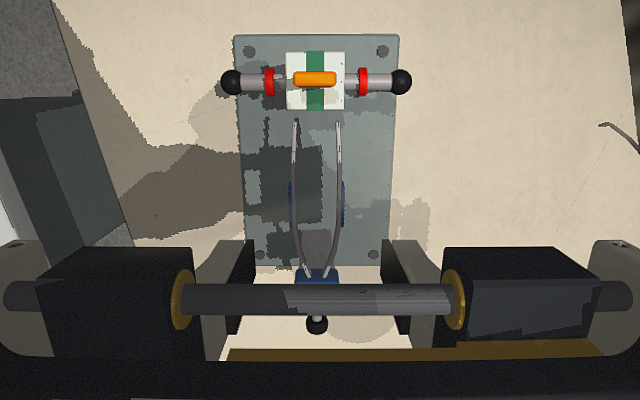

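View pics/w11a.png

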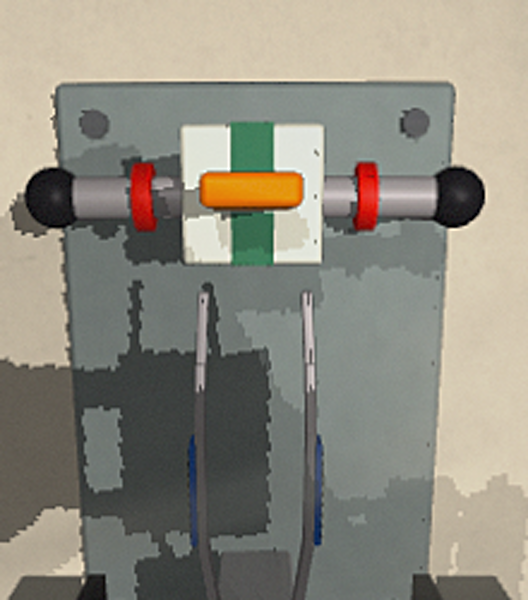

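Run:
```python
from plan import *
import pickle
w,st=pickle.load(open("w11.pkl","rb"))
R=rpy(st["ee_rot"]);e=np.array(st["eef_pos"])
c=lambda x,y:(x/2.4+210-.4,y/2.4-.4)
for n,px,z in[("gfL",(190,490),.112),("gfR",(320,490),.112),("gtopL",(192,436),.112),("gbotL",(194,545),.112),("gtopR",(320,436),.112),("gbotR",(320,544),.112),("tipL",(208,296),.112),("tipR",(303,296),.112),("tipendL",(203,292),.112),("postL",(50,197),.094),("postR",(459,197),.094)]:
    X=onz(w,c(*px),z,st);print(n,X.round(4),((R.T@(X-e))*1000).round(1))
```

```text
gfL [ 0.476  -0.0216  0.112 ] [  2.6 -19.3  70.2]
gfR [ 0.5138 -0.0286  0.112 ] [ 2.6 19.1 70.3]
gtopL [ 0.4799 -0.0056  0.112 ] [ 19.1 -18.3  70.2]
gbotL [ 0.4736 -0.0389  0.112 ] [-14.8 -18.5  70.2]
gtopR [ 0.5165 -0.0123  0.112 ] [19.1 18.8 70.3]
gbotR [ 0.5111 -0.0455  0.112 ] [-14.5  19.5  70.3]
tipL [0.4924 0.0328 0.112 ] [ 59.1 -13.1  70.3]
tipR [0.5183 0.028  0.112 ] [59.1 13.2 70.4]
tipendL [0.4913 0.0341 0.112 ] [ 60.2 -14.4  70.3]
postL [0.4517 0.0676 0.094 ] [ 85.9 -59.4  88.3]
postR [0.5682 0.0461 0.094 ] [86.  59.  88.5]
```

Request:
step_arm(
  commands="2 0 15 0 0 0; 0 0 20 0 0 0; 0 0 20 0 0 0; 0 0 20 0 0 0; 0 0 15 0 0 0; 0 0 9 0 0 0; 0 0 0 0 0 0; 0 0 0 0 0 0",
)

```text
t: 17.6
eef_pos: [0.4952, -0.0259, 0.0835]
ee_rot: [3.139, -0.002, 1.39]
force: [0.1, 0.3, 0.8]
width: 0.0622
```

Run:
```python
from plan import *
import pickle
st=get_state();print(st["t"],st["width"],st["eef_pos"],st["ee_rot"],np.round(st["force"],2))
w=grab_frame("wrist");save(w,"w12");pickle.dump((w,st),open("w12.pkl","wb"))
```

```text
17.6 0.062173485952590646 [ 0.49521012 -0.02594018  0.08352284] [ 3.13916402e+00 -1.61212095e-03  1.39029286e+00] [0.11 0.25 0.83]
```

View pics/w12.png

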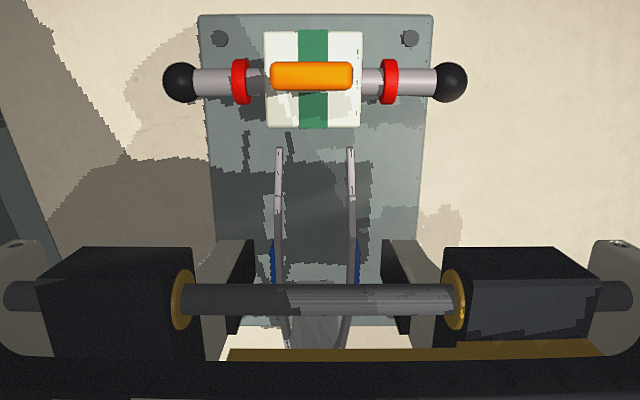

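Request:
step_arm(
  commands="0 0 0 0 0 0; 0 0 0 0 0 0; 0 0 0 0 0 0; 0 0 0 0 0 0",
  jaw=36,
  grip_force=25,
)

```text
t: 18.15
eef_pos: [0.4945, -0.0259, 0.083]
ee_rot: [3.14, -0.002, 1.39]
force: [-1.8, 2.6, 1.3]
width: 0.0363
```

```bash
cat > gap.py <<'E'
from plan import *
import pickle,sys
st=get_state();print(st["t"],st["width"],st["eef_pos"],st["ee_rot"],np.round(st["force"],2))
w=grab_frame("wrist");save(w,sys.argv[1]);pickle.dump((w,st),open(sys.argv[1]+".pkl","wb"))
cv2.imwrite("pics/"+sys.argv[1]+"a.png",cv2.resize(w["frame"][130:200,255:375,::-1],None,fx=6.5,fy=6.5,interpolation=2))
print(get_state()["width"])
E
python3 gap.py w13
python3 - <<'E'
from h import *
import pickle
w,st=pickle.load(open("w12.pkl","rb"))
cv2.imwrite("pics/w12a.png",cv2.resize(w["frame"][130:200,255:375,::-1],None,fx=6.5,fy=6.5,interpolation=2))
E
```

```text
18.15 0.036345309343304946 [ 0.49452924 -0.02585335  0.08304504] [ 3.14030313e+00 -1.59747265e-03  1.39002964e+00] [-1.83  2.62  1.28]
0.03621675939989939
```

View pics/w12a.png

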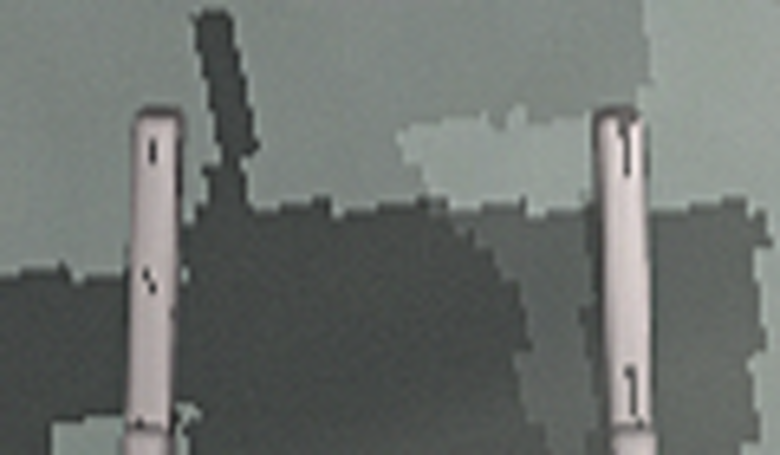

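View pics/w13a.png

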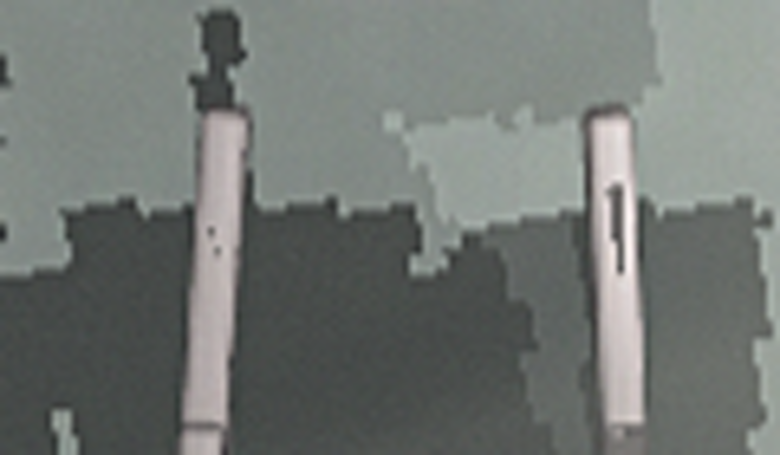

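Request:
step_arm(
  commands="0 -0.9 0 0 0 0; 0 0 0 0 0 0; 0 0 0 0 0 0; 0 0 0 0 0 0",
  jaw=32.5,
)

```text
t: 18.7
eef_pos: [0.4944, -0.0254, 0.0831]
ee_rot: [3.139, -0.002, 1.39]
force: [1.6, 5.4, -0.4]
width: 0.0322
```

```bash
python3 gap.py w14
```

```text
18.7 0.032208690739719464 [ 0.49435889 -0.02542733  0.0830928 ] [ 3.13922733e+00 -2.07343954e-03  1.39033812e+00] [ 1.57  5.43 -0.37]
0.03256664748935806
```

View pics/w14a.png

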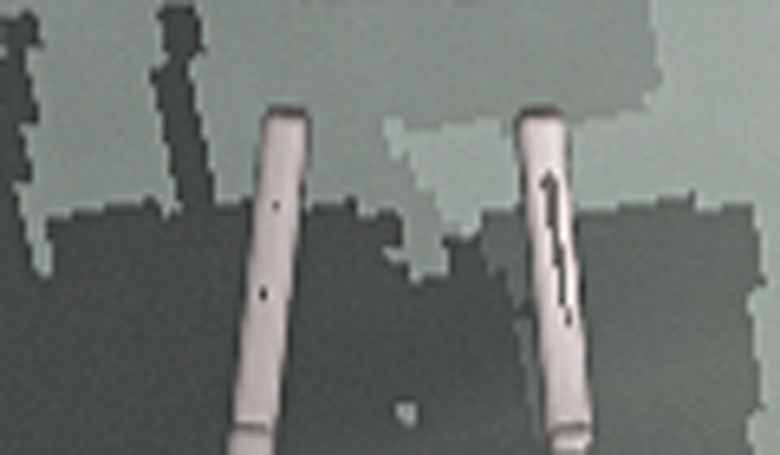

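Request:
step_arm(
  commands="0 0 0 0 0 0; 0 0 0 0 0 0; 0 0 0 0 0 0; 0 0 0 0 0 0; 0 0 0 0 0 0; 0 0 0 0 0 0",
  jaw=32,
)

```text
t: 19.5
eef_pos: [0.4944, -0.0254, 0.0831]
ee_rot: [3.139, -0.002, 1.39]
force: [-0.4, 6.0, -0.0]
width: 0.0323
```

```bash
python3 gap.py w15
cat > prof.py <<'E'
from h import *
import pickle,sys
for n in sys.argv[1:]:
    w,st=pickle.load(open(n+".pkl","rb"))
    g=w["frame"][:,255:375,:].astype(float).mean(2)
    for r0 in (149,152,155):
        p=g[r0:r0+3].mean(0)
        # light strip = bright: half-level edges
        q=np.interp(np.arange(0,119,.1),np.arange(120),p)
        bw=w["frame"][r0:r0+3,255:375].astype(float).mean(0); red=bw[:,0]-bw[:,1]  # pinkish strip
        q2=np.interp(np.arange(0,119,.1),np.arange(120),red); th=(np.percentile(red,97)+np.median(red))/2
        on=q2>th; ed=np.flatnonzero(np.diff(on.astype(int)))/10
        print(n,r0,ed.round(1),(ed[2]-ed[1]).round(2) if len(ed)==4 else "")
E
python3 prof.py w12 w13 w14 w15
```

```text
19.5 0.03225700253376334 [ 0.49440074 -0.02538254  0.08309658] [ 3.13917924e+00 -2.11658781e-03  1.39035370e+00] [-0.41  5.99 -0.04]
0.03174803120835274
w12 149 [19.9 27.5 91.1 98.5] 63.6
w12 152 [19.7 27.4 91.  98.6] 63.6
w12 155 [19.7 27.3 91.4 98.6] 64.1
w13 149 [30.5 37.9 89.4 96.8] 51.5
w13 152 [30.2 37.6 89.5 97.2] 51.9
w13 155 [29.8 37.5 89.6 97.3] 52.1
w14 149 [39.6 47.  79.2 86.4] 32.2
w14 152 [39.5 46.5 79.5 86.6] 33.0
w14 155 [39.  46.4 79.6 86.9] 33.2
w15 149 [41.1 48.3 78.1 85.3] 29.8
w15 152 [40.6 47.8 78.4 85.5] 30.6
w15 155 [40.4 47.5 78.5 85.6] 31.0
```

View pics/w15a.png

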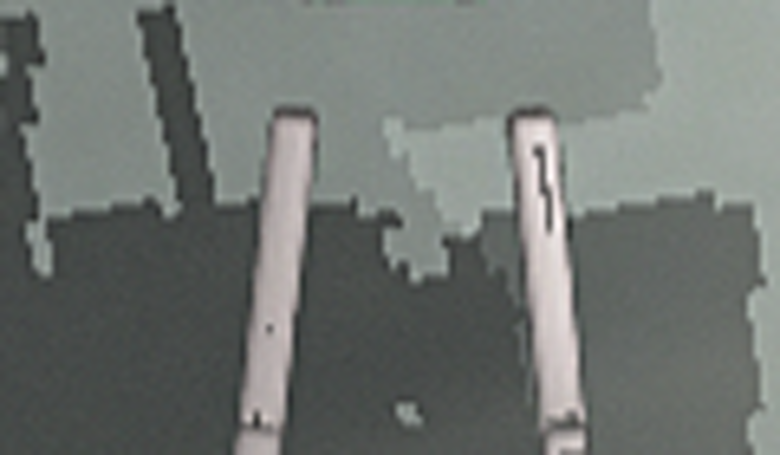

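Request:
step_arm(
  commands="0 0 0 0 0 0; 0 0 0 0 0 0; 0 0 0 0 0 0; 0 0 0 0 0 0; 0 0 0 0 0 0; 0 0 0 0 0 0; 0 0 0 0 0 0; 0 0 0 0 0 0",
)

```text
t: 20.55
eef_pos: [0.4944, -0.0254, 0.0831]
ee_rot: [3.139, -0.002, 1.39]
force: [0.5, 5.2, 0.3]
width: 0.032
```

```bash
python3 gap.py w16; python3 gap.py w17; python3 prof.py w15 w16 w17
python3 - <<'E'
from h import *
import pickle
for n in("w12","w17"):
    w,st=pickle.load(open(n+".pkl","rb"));R=rpy(st["ee_rot"]);e=np.array(st["eef_pos"])
    for z in(.108,.112,.114):
        T=e+R@np.array([.058,0,e[2]-z])
        a=proj(w,T+R@np.array([0,.013,0]),st)-proj(w,T-R@np.array([0,.013,0]),st);print(n,z,a/26,proj(w,T,st))
E
```

```text
20.55 0.03201976543353201 [ 0.49442824 -0.02535971  0.08311187] [ 3.13913781e+00 -2.14908779e-03  1.39037837e+00] [0.51 5.25 0.27]
0.032145017562922935
20.6 0.032145017562922935 [ 0.49442514 -0.0253686   0.08310712] [ 3.13913781e+00 -2.13306096e-03  1.39036103e+00] [0.53 5.46 0.22]
0.03207964404854601
w15 149 [41.1 48.3 78.1 85.3] 29.8
w15 152 [40.6 47.8 78.4 85.5] 30.6
w15 155 [40.4 47.5 78.5 85.6] 31.0
w16 149 [41.1 48.3 78.1 85.3] 29.8
w16 152 [40.6 47.7 78.3 85.5] 30.6
w16 155 [40.4 47.5 78.5 85.6] 31.0
w17 149 [41.1 48.3 78.  85.3] 29.7
w17 152 [40.6 47.8 78.3 85.5] 30.5
w17 155 [40.4 47.5 78.5 85.7] 31.0
w12 0.108 [[2.45154716e+00 9.79120872e-04]] [[315.03947406 146.89069121]]
w12 0.112 [[2.51854931e+00 1.00037205e-03]] [[314.97750672 148.46860953]]
w12 0.114 [[2.55344032e+00 1.01146905e-03]] [[314.94523612 149.29042323]]
w17 0.108 [[2.45835628e+00 9.81928902e-04]] [[315.03302241 147.05001009]]
w17 0.112 [[2.5257356e+00 1.0033261e-03]] [[314.97069953 148.63681495]]
w17 0.114 [[2.56082703e+00 1.01450206e-03]] [[314.93824005 149.46335234]]
```

View pics/w17.png

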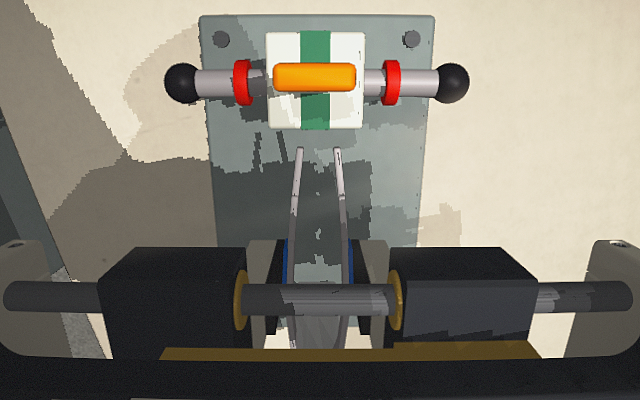

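```bash
python3 -c "
from station import *
print(job_done())"
```

```text
the job is handed in; nothing more can be done
None
```

The gauge is hanging on the bar and the tweezers are held at a tip gap of about 12.1 mm. I handed the job in at 20.6 s, with the arm still squeezing.

- **Gauge:** I lowered it onto the bar midway between the red collars until it bore on the bar (9 N), then let go. In the last wrist picture it still hangs straight there.
- **Tip gap:** it measured 12.0–12.2 mm in the wrist picture, taking the 26 mm free gap as the scale. It was steady over the last second at a jaw opening of about 32.1 mm, and the tips never touched.
- **First grasp missed:** the fingertips are about 33 mm further back than the TCP data says, so the first attempt closed in the air above the tab. I corrected for this after seeing it in the scene and wrist pictures, and the gauge was not disturbed.
- **Disagreement:** the given squeeze ratio predicts about 13 mm at that jaw opening. I went by the picture instead, because the pads meet the tilted grips away from their centres.
- **Residual force:** a steady side force of about 5 N at the wrist remains while squeezing.
- **Not checked at the end:** I did not look at the beaker and bottle again. Nothing I moved went near the beaker, and the arm passed the bottle well above it.

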